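Free the seized cover latch of a tube heater and take the cover off

ROBOT

A 6-joint arm with a two-finger parallel gripper is mounted at the origin on the work surface. World frame = base frame: x ahead of the robot, y to its left, z up, the work surface at z = 0. Lengths are in m, angles in rad, forces in N, time in s.
With the tool pointing down it reaches from about 0.225 to 0.875 m from the base axis. Payload 3.4 kg.
Tool frame: the origin (TCP) lies at the very end of the fingers, on their centre line; the grasp point (between the pads) lies 19 mm behind it; z points along the fingers, x is the direction in which the jaws open and shut, and the axes are right-handed (so a half turn about z gives the same grasp; the last joint's range is limited). The gripper opens to 85 mm and grips with 20 to 120 N. Pads are 22 mm wide; open, the fingers measure 114 mm over their backs; the gripper's body (76 mm by 85 mm) begins 54 mm behind the grasp point. The pads swing forward as they close: fully open they stand 13 mm farther back than shut.
Start: joints at [1.069, 0.276, 1.505, -0, 1.361, -0.121], TCP at [0.214, 0.534, 0.231] pointing down, gripper open.
Joint ranges: [-2.89, 2.89], [-0.75, 2.08], [0.22, 2.7], [-1.18, 4.32], [0.11, 2.71], [-2.7, 2.7]. Speed limits (rad/s): [2.57, 2.57, 3.14, 3.14, 3.14, 3.14].

INTERFACE

Orientations are given as a unit quaternion [w, x, y, z].
In Python, from rig import manip gives the robot as it stands.
- The arm moves only by the tool carry_out, never from a script. Its argument "series" is a list of rows, each a list of 2 entries, a list of its own where there are three numbers: the shift along the tool's x, y, z in mm, then the turn about the tool's z in degrees. A call has 1 to 10 rows; each row shifts and turns the pose as measured when the row begins, along the tool's axes as they then stand; what a row does not reach is not made up. A row lasts 1/12 s, in which the tool goes at most 41.7 mm and 7.16 degrees, less where a joint would pass 70% of its speed; a pose out of reach is approached as far as the arm can. A call is refused whole if a number of a shift passes 41.7 or a number of a turn 7.16, either way. A call with a gripper value outside its range is refused whole. "fingers" is the finger opening in mm, from 0 to 85.4, set as the call begins (left out, the last holds). The fingers move at their own pace and stop on an object; "squeeze" is the grip in N (left out, the last holds). Time passes only in rows, so rows that do not move let the fingers close. It gives the time, the measured TCP pose, the force and the opening at its end, in the units of the state.
- manip.get_state(): the state, without advancing time (a new reading comes with each control period).
- manip.get_image(name): name is "side" or "top" or "wrist"; returns a dict with "frame" (480x640x3 uint8, blue, green, red), "K" (3x3 intrinsics, pixels), "rvec" (rotation vector, rad) and "tvec" (3), from world to camera coordinates, as OpenCV has them; the wrist camera has in their place "mount" (4x4, takes a point from camera to tool coordinates, whose origin is the TCP and whose axes are the tool frame's). Camera axes: x right, y down, z forward; pixel columns grow to the right and rows downward; lengths in m; the calibration is good to about 2 mm. A picture is of the moment at which its call begins: read the wrist's pose just before it. There is no depth.
- manip.sign_off(): hands the job in, once; it reports no verdict.
The state is a dict: "clock": time; "qpos": joint angles; "qd": joint speeds; "effort": joint torques, N m; "position": TCP position; "ee_rot": TCP orientation; "contact_force": force on the tool from outside, world axes, zero at the start; "moment": the same for the moment, N m; "width": finger opening in m.
Only numpy, scipy, OpenCV 4.12 (cv2) and the standard library are available. Lean on these libraries where they do the work, as an engineer would, in place of code of your own. Each camera call takes 0.05 s, during which the arm holds its last target. There are 200 camera calls.

TASK

The turn-latch that holds the cover down on the tube heater has seized. Rock its black knob back and forth in small arcs, going to a firm stop each way without overtwisting its slim plastic shank, until it breaks free, and turn it anticlockwise until it is fully open. Then lift the cover off by its handle, lay it down gently, flat and handle up, in the middle of the rubber mat beside the heater, let go, and leave the other things on the bench where they are.

Things in the scene. Friction and masses are not known exactly. Their poses are not given: they have to be found in the camera images.
- latch (a joint): turn (rad) of the steel latch about its upright axis, anticlockwise from above positive: about 0 seized shut, over 1.2 clear of the cover, 1.5 solid end stop, fully open. Seized, it jams firmly some 0.1 to 0.45 to either side of 0, differently from arc to arc: feel for it. It moves under about 0.2 N m; once free under 0.03 N m, and stays where left.
- latch_arm (a point): the latch's flat steel arm at its root, on the turning axis, 12.5 mm above the heater's top; it reaches 52 mm along own -y, 16 mm wide, 5 mm thick, over the cover's edge when shut. How the rust yields: each arc pushed to a firm jam (0.3 N m is enough) loosens it a little, if arcs go alternately one way and the other; pushing on one way does not. 4 to 7 arcs free it to turn anticlockwise.
- grip (a joint): twist (rad) of the knob's springy plastic shank: how far the knob is turned ahead of the latch, anticlockwise positive, 0 unloaded. Torque on the knob = 1.5 N m per rad of twist (0.2 rad is 0.3 N m). Beyond 0.28 rad (0.42 N m) either way the shank is ruined. It springs back when let go. The knob's own angle is latch plus grip.
- grip_center (a point): the black knob on the latch: an upright bar 14 mm thick (own x), 46 mm long (own y), 30 mm tall, pinched across its thickness. This point is on the turning axis, 12 mm below the knob's top, 38 mm above the heater's top; z up; the frame turns with the knob. At this height nothing else is near: the cover's handle is 85 mm away.
- cover_handle (a point): the loose cover, about 180 g: a grey plate 120 mm (own x) by 100 mm (own y) by 8 mm, flat on the heater's top, with an upright black bar handle at its middle, 60 mm long (own x), 14 mm thick (own y), 34 mm tall above the plate. This point is mid-handle, 12 mm below its top, 30 mm above the plate's underside; z up; the mass centre is right below.
- heater: the tube heater, a fixed white box 160 mm (own x) by 220 mm (own y), 85 mm tall. Origin at the middle of its underside on the bench; z up. In its frame the latch's axis is at x 0, y +40 mm and the cover's middle at x 0, y -45 mm.
- mat_top (a point): middle of the top face of the black rubber mat, 190 mm (own x) by 170 mm (own y), 4 mm thick, fixed flat on the bench beside the heater; z up.
- tip_box: bystander: pipette-tip box 122 x 87 x 62 mm beyond the work, origin at the middle of its underside; must not be moved
- bottle: bystander: small capped amber bottle, 48 mm across, 100 mm tall, origin at the middle of its underside; must not be moved
- tube_rack: bystander: blue tube rack 60 x 100 x 47 mm at the left, origin at the middle of its underside; must not be moved
- cover: the same cover as a whole; origin at the middle of the plate's underside
There are look-alikes about, which are no part of the job. What is shaped like the cover but yellow is not meant.

How it is judged:
By the outcome, as a careful person would: the job done as asked, in the order asked, and still so for the second after the job is handed in, with the robot touching nothing.
It also fails if it takes over 72 s, if anything falls off the work surface, if the arm or the gripper's body presses on something with over 40 N, if the wrist force passes 120 N, or if a joint passes its speed limit or range.

## Working session

There is one attempt and no reset: what is moved stays moved. The work goes in short steps, Python scripts to look and compute and a tool call to move; the robot and the scene stay as the last step left them, time stands still between calls to the robot, and variables do not carry over. Pictures are saved under pics/ and viewed, about 8 in all and at most 12, crops included, and the job is handed in when it is done.

Besides the shell and the picture viewer there is one more tool, called after "Request:" as name(argument=value, ...) on one line, values as JSON. carry_out: Moves the arm, as the interface text tells. Its arguments: {"type":"object","properties":{"series":{"type":"array","items":{"type":"array"}},"fingers":{"type":"number"},"squeeze":{"type":"number"}},"required":["series"]}

```bash
mkdir -p pics; ls; cat > h.py <<'E'
import numpy as np, cv2
from rig import manip
from scipy.spatial.transform import Rotation as R
def st(): return manip.get_state()
def tool():
    s=st(); q=np.array(s["ee_rot"]); return R.from_quat(q[[1,2,3,0]]).as_matrix(), np.array(s["position"])
def img(name):
    Rt,p=tool(); d=manip.get_image(name)
    if name=="wrist":
        M=np.array(d["mount"]); Rc=Rt@M[:3,:3]; c=p+Rt@M[:3,3]
    else:
        Rw=cv2.Rodrigues(np.array(d["rvec"],float))[0]; Rc=Rw.T; c=-Rw.T@np.array(d["tvec"],float).ravel()
    return d["frame"],np.array(d["K"]),Rc,c
def ray(uv,K,Rc,c,z):
    v=Rc@np.linalg.solve(K,[uv[0],uv[1],1.]); return c+v*(z-c[2])/v[2]
def proj(P,K,Rc,c):
    v=K@(Rc.T@(np.array(P)-c)); return v[:2]/v[2]
E
python3 - <<'E'
from h import *
print(st())
for n in("top","side"):
    f,K,Rc,c=img(n); cv2.imwrite(f"pics/{n}0.png",f); print(n,K.round(1).tolist(),Rc.round(3).tolist(),c.round(3))
print(tool())
E
```

```text
pics
{'clock': 0.0, 'qpos': array([ 1.06898649e+00,  2.76570543e-01,  1.50611964e+00,  1.17490454e-05,
        1.36069552e+00, -1.21040179e-01]), 'qd': array([-0.00065152, -0.00139337, -0.00108498, -0.00018394,  0.00077424,
        0.00036402]), 'effort': array([ 1.36129322e-03, -4.16763783e+01, -2.45804679e+01, -2.36628657e-04,
        1.09897097e-02, -1.69233408e-05]), 'position': array([0.21345978, 0.53334782, 0.23045903]), 'ee_rot': array([ 4.04085336e-04,  8.28141380e-01,  5.60518555e-01, -8.00315340e-04]), 'contact_force': array([ 0.09979254, -0.7323353 ,  0.34193858]), 'moment': array([-0.00630724, -0.01860273, -0.00045528]), 'width': 0.08546609000848986}
top [[547.9, 0.0, 316.7], [0.0, 547.9, 243.4], [0.0, 0.0, 1.0]] [[-0.005, -0.999, 0.051], [-1.0, 0.006, 0.026], [-0.026, -0.05, -0.998]] [0.439 0.081 1.279]
side [[439.5, 0.0, 315.3], [0.0, 439.5, 236.2], [0.0, 0.0, 1.0]] [[0.996, -0.065, 0.065], [-0.089, -0.531, 0.843], [-0.021, -0.845, -0.535]] [ 0.448 -0.609  0.539]
(array([[ 3.71683071e-01,  9.28359361e-01, -7.68639805e-04],
       [ 9.28358241e-01, -3.71683826e-01, -1.45290610e-03],
       [-1.63450996e-03, -1.73552496e-04, -9.99998649e-01]]), array([0.21349338, 0.53338899, 0.23051846]))
```

View pics/top0.png

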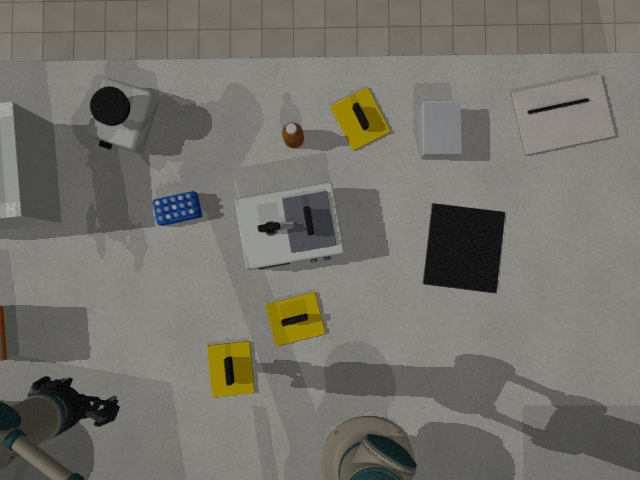

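View pics/side0.png

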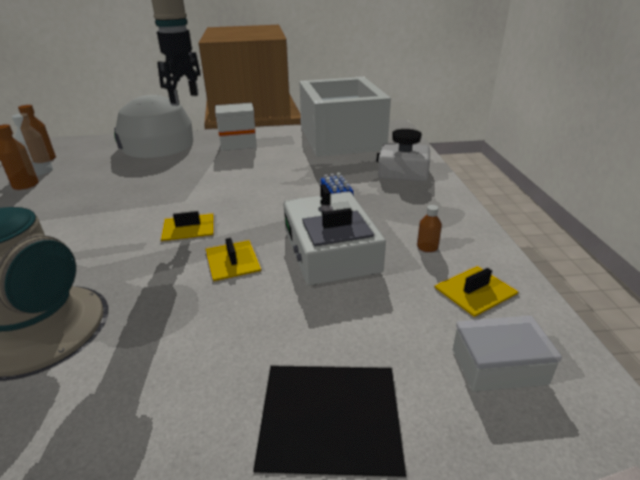

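The top view shows the heater at about (290,225), with the knob at (269,228) and the grey cover's handle at (308,220). The black mat is at (464,248). Three things could be taken for the cover: the yellow ones at (361,118), (297,318) and (231,369). The grey plate on the heater is the one meant. The only latch knob is at (269,228).

```bash
cat > m.py <<'E'
from h import *
f,K,Rc,c=img("top")
g=f.astype(int)
def rect(mask,z,name):
    cs,_=cv2.findContours(mask.astype(np.uint8),cv2.RETR_EXTERNAL,cv2.CHAIN_APPROX_NONE)
    q=max(cs,key=cv2.contourArea).reshape(-1,2)
    P=np.array([ray(p,K,Rc,c,z)[:2] for p in q])*1000
    (x,y),wh,a=cv2.minAreaRect(P.astype(np.float32))
    print(name,"px",q.mean(0).round(1),"xy",round(x,1),round(y,1),"size",np.round(wh,1),"ang",round(a,1))
m=np.zeros(f.shape[:2],bool)
def roi(u0,u1,v0,v1):
    r=m.copy(); r[v0:v1,u0:u1]=1; return r
mx=g.max(2)
rect(roi(400,530,190,310)&(mx<60),.004,"mat")
rect(roi(298,320,200,242)&(mx<45),.127,"handle")
rect(roi(255,284,215,240)&(mx<45),.135,"knob")
rect(roi(275,345,180,262)&(mx<135)&(mx>60),.093,"cover")
rect(roi(225,350,175,275)&(mx>195),.085,"heater top")
print(f[200,250],f[210,295],f[170,280],f[250,310])
cv2.imwrite("pics/crop1.png",cv2.resize(f[170:280,225:355],None,fx=5,fy=5,interpolation=cv2.INTER_CUBIC))
E
python3 m.py
```

```text
mat px [463.9 247.6] xy 491.8 -227.0 size [168.5 189. ] ang 82.6
handle px [308.4 220.5] xy 546.5 127.7 size [60.7 14.6] ang 9.7
knob px [269.4 227.5] xy 531.2 210.1 size [46.3 23.2] ang 89.6
cover px [312.8 218.4] xy 549.6 126.9 size [150.7 176.9] ang 89.6Traceback (most recent call last):
  File "m.py", line 18, in <module>
    rect(roi(225,350,175,275)&(mx>195),.085,"heater top")
    ~~~~^^^^^^^^^^^^^^^^^^^^^^^^^^^^^^^^^^^^^^^^^^^^^^^^^
  File "m.py", line 6, in rect
    q=max(cs,key=cv2.contourArea).reshape(-1,2)
      ~~~^^^^^^^^^^^^^^^^^^^^^^^^
ValueError: max() iterable argument is empty
```

Request:
carry_out(series=[[[-15,34.5,0],0],[[-15,34.5,0],0],[[-15,34.5,0],0],[[-15,34.5,0],0],[[-15,34.5,0],0],[[-15,34.5,0],0],[[-15,34.5,0],0],[[-15,34.5,0],0],[[-15,34.5,0],0],[[-15,34.5,0],0]])

```text
clock: 0.98
position: [0.4824, 0.2617, 0.226]
ee_rot: [-0.002, 0.824, 0.567, -0.003]
contact_force: [0.6, 1.2, 0.7]
width: 0.0853
```

Request:
carry_out(series=[[[0,0,0],7],[[0,0,0],7],[[0,0,0],7],[[0,0,0],7],[[0,0,0],7],[[0,0,0],7],[[0,0,0],7],[[0,0,0],7]])

```text
clock: 1.65
position: [0.4896, 0.2514, 0.2222]
ee_rot: [0.002, 0.995, 0.101, -0.005]
contact_force: [0.6, 0.1, 0.6]
width: 0.0856
```

```bash
cat >> h.py <<'E'
def rel(x,y,z,yaw):
    Rt,p=tool(); d=Rt.T@(np.array([x,y,z])-p*1000); cur=np.degrees(np.arctan2(Rt[1,0],Rt[0,0]))
    print("TCP",(p*1000).round(1),"yaw",cur.round(2),"tool shift",d.round(1),"turn",round(-((yaw-cur+180)%360-180),2),"t",round(st()["clock"],2))
E
python3 - <<'E'
from h import *
rel(532,211,230,9.7)
f,K,Rc,c=img("wrist"); cv2.imwrite("pics/w1.png",f)
print(proj([.532,.211,.135],K,Rc,c),proj([.5465,.1277,.127],K,Rc,c),c)
E
```

```text
TCP [489.6 251.4 222.2] yaw 11.57 tool shift [33.4 48.1 -8. ] turn 1.87 t 1.65
[373.74212988 319.40522387] [364.4408628 416.8932074] [0.47581629 0.32603087 0.36509537]
```

View pics/w1.png

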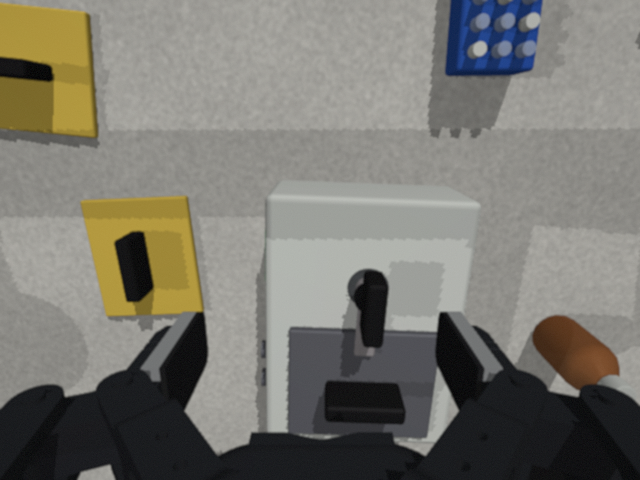

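The wrist view shows the knob at about (373,305) with its arm reaching over the cover. The cover's handle is at (365,400), which agrees with the top-view estimate. I'll zoom in to read the knob's yaw.

```bash
python3 - <<'E'
from h import *
f=cv2.imread("pics/w1.png")
c=f[255:355,335:415]; c=np.clip(c.astype(float)*3,0,255).astype(np.uint8) 
cv2.imwrite("pics/c1.png",cv2.resize(c,None,fx=6,fy=6,interpolation=cv2.INTER_CUBIC))
E
```

```text
(no output)
```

View pics/c1.png

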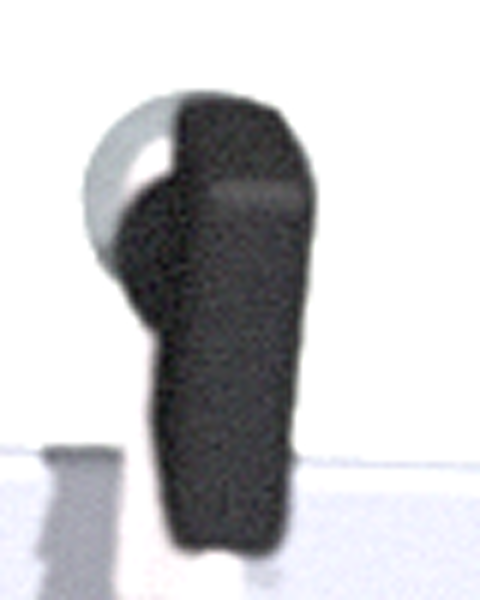

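```bash
python3 - <<'E'
from h import *
_,K,Rc,c=img("wrist")
a,b=[ray(p,K,Rc,c,.135)[:2]*1000 for p in((378.7,286.3),(373.3,345.8))]
print(a,b,(a+b)/2,np.linalg.norm(a-b),np.degrees(np.arctan2(*(a-b)[::-1])))
# right edge
a,b=[ray(p,K,Rc,c,.135)[:2]*1000 for p in((387,286.7),(382.5,345))]
print(np.degrees(np.arctan2(*(a-b)[::-1])))
rel(532,210.5,200,7)
E
```

```text
[529.2745811  234.30147465] [536.10828673 191.64876207] [532.69143391 212.97511836] 43.196683018638694 99.1024202790436
100.17870966777636
TCP [489.5 251.4 222.2] yaw 11.95 tool shift [33.3 48.8 22.1] turn 4.95 t 1.75
```

Request:
carry_out(series=[[[16.5,20,0],2],[[16.5,20,0],0],[[0,5,10],0],[[0,0,20],0],[[0,0,0],0],[[0,0,0],0]])

```text
clock: 2.25
position: [0.5303, 0.2128, 0.1904]
ee_rot: [0.002, 0.995, 0.096, -0.006]
contact_force: [-0.4, 0.7, 1.2]
width: 0.0853
```

```bash
python3 - <<'E'
from h import *
rel(532.2,211.5,106,9.7); print(tool()[0][:,2])
f,K,Rc,c=img("wrist"); 
p=proj([.5322,.2115,.135],K,Rc,c); print(p)
cv2.imwrite("pics/w2.png",cv2.convertScaleAbs(f,alpha=1.7))
E
```

```text
TCP [530.3 212.8 190.4] yaw 11.0 tool shift [ 2.5  1.4 84.4] turn 1.3 t 2.25
[-0.01087509 -0.00447601 -0.99993085]
[325.28640768 270.6447347 ]
```

View pics/w2.png

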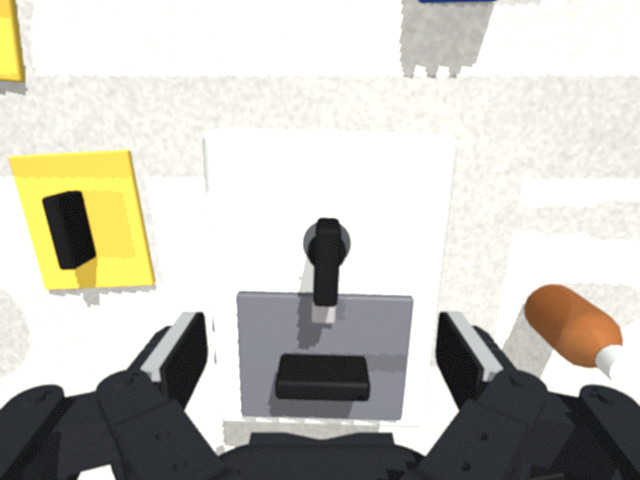

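Request:
carry_out(series=[[[2.5,1.4,15],1.3],[[0,0,20],0],[[0,0,20],0],[[0,0,15],0],[[0,0,5],0],[[0,0,0],0]], fingers=40, squeeze=40)

```text
clock: 2.8
position: [0.5326, 0.2151, 0.1185]
ee_rot: [0.0, 0.996, 0.089, -0.002]
contact_force: [-0.2, 0.2, 0.5]
width: 0.0399
```

```bash
cat > s.py <<'E'
from h import *
import sys
rel(*map(float,sys.argv[1:])) if len(sys.argv)>1 else rel(532.2,211.5,107,9.7)
s=st(); print("M",np.round(s["moment"],3),"F",np.round(s["contact_force"],1),"q6",round(s["qpos"][5],3),"w",round(s["width"]*1000,1))
E
python3 s.py
```

```text
TCP [532.6 215.1 118.5] yaw 10.17 tool shift [-1.   3.5 11.5] turn 0.47 t 2.8
M [0.017 0.029 0.   ] F [-0.2  0.2  0.5] q6 0.085 w 39.9
```

Request:
carry_out(series=[[[-0.6,3.3,6],0.4],[[0,0.5,5],0],[[0,0,0],0]])

```text
clock: 3.05
position: [0.5338, 0.2121, 0.1094]
ee_rot: [-0.0, 0.996, 0.086, 0.0]
contact_force: [-0.0, -0.4, 0.3]
width: 0.0402
```

```bash
python3 s.py
```

```text
TCP [533.8 212.1 109.4] yaw 9.86 tool shift [-1.7  0.3  2.4] turn 0.16 t 3.05
M [-0.012 -0.027  0.032] F [-0.  -0.4  0.3] q6 0.085 w 40.2
```

Request:
carry_out(series=[[[-1.7,0.3,1],0],[[0,0,0],0],[[0,0,0],0],[[0,0,0],0],[[0,0,0],0],[[0,0,0],0]], fingers=0, squeeze=50)

```text
clock: 3.55
position: [0.5328, 0.2115, 0.1097]
ee_rot: [-0.0, 0.996, 0.086, 0.001]
contact_force: [0.6, -0.2, -1.4]
width: 0.0128
```

```bash
python3 s.py
```

```text
TCP [532.8 211.5 109.7] yaw 9.84 tool shift [-0.6 -0.   2.7] turn 0.14 t 3.55
M [-0.078  0.103 -0.008] F [ 0.6 -0.2 -1.4] q6 0.085 w 12.8
```

Request:
carry_out(series=[[[0,0,0],-4],[[0,0,0],-4],[[0,0,0],-4],[[0,0,0],0]])

```text
clock: 3.88
position: [0.5329, 0.2116, 0.1097]
ee_rot: [-0.0, 0.981, 0.194, 0.001]
contact_force: [-0.7, 1.2, -1.0]
width: 0.013
```

```bash
python3 s.py 532.5 211.5 108 28
```

```text
TCP [532.9 211.6 109.7] yaw 22.34 tool shift [-0.4 -0.1  1.7] turn -5.66 t 3.88
M [-0.019 -0.005 -0.103] F [-0.7  1.2 -1. ] q6 -0.134 w 13.0
```

Request:
carry_out(series=[[[0,0,0],-2.5],[[0,0,0],-2.5],[[0,0,0],0]])

```text
clock: 4.13
position: [0.5329, 0.2116, 0.1097]
ee_rot: [-0.0, 0.972, 0.235, 0.001]
contact_force: [0.4, -0.2, -1.2]
width: 0.013
```

```bash
python3 s.py 532.5 211.5 108 28
```

```text
TCP [532.9 211.6 109.7] yaw 27.16 tool shift [-0.4 -0.1  1.7] turn -0.84 t 4.13
M [-0.043  0.056 -0.238] F [ 0.4 -0.2 -1.2] q6 -0.218 w 13.0
```

Request:
carry_out(series=[[[0,0,0],-1.7],[[0,0,0],-1.5],[[0,0,0],0]])

```text
clock: 4.38
position: [0.5329, 0.2116, 0.1097]
ee_rot: [-0.001, 0.966, 0.259, 0.001]
contact_force: [0.3, 0.4, -1.9]
width: 0.0133
```

```bash
python3 s.py 532.5 211.5 108 28
```

```text
TCP [532.9 211.6 109.7] yaw 30.08 tool shift [-0.4 -0.1  1.7] turn 2.08 t 4.38
M [-0.008  0.067 -0.316] F [ 0.3  0.4 -1.9] q6 -0.27 w 13.3
```

Request:
carry_out(series=[[[0,0,0],-0.6],[[0,0,0],0],[[0,0,0],6],[[0,0,0],6],[[0,0,0],6],[[0,0,0],6],[[0,0,0],6],[[0,0,0],4],[[0,0,0],3],[[0,0,0],0]])

```text
clock: 5.22
position: [0.5327, 0.2115, 0.1097]
ee_rot: [-0.0, 0.997, -0.071, 0.001]
contact_force: [-0.0, 1.2, -1.4]
width: 0.0132
```

```bash
python3 s.py 532.5 211.5 108 -8.5
```

```text
TCP [532.7 211.5 109.7] yaw -8.13 tool shift [-0.2  0.1  1.7] turn 0.37 t 5.22
M [-0.016 -0.028  0.233] F [-0.   1.2 -1.4] q6 0.399 w 13.2
```

Request:
carry_out(series=[[[0,0,0],2],[[0,0,0],2],[[0,0,0],0]])

```text
clock: 5.47
position: [0.5326, 0.2115, 0.1097]
ee_rot: [0.0, 0.995, -0.104, 0.001]
contact_force: [-0.1, -0.1, -1.7]
width: 0.0131
```

```bash
python3 s.py 532.5 211.5 108 -8.5
```

```text
TCP [532.6 211.5 109.7] yaw -11.91 tool shift [-0.1  0.1  1.7] turn -3.41 t 5.47
M [ 0.044 -0.014  0.355] F [-0.1 -0.1 -1.7] q6 0.466 w 13.1
```

Request:
carry_out(series=[[[0,0,0],-6],[[0,0,0],-6],[[0,0,0],-6],[[0,0,0],-6],[[0,0,0],-6],[[0,0,0],-5],[[0,0,0],-3],[[0,0,0],0]])

```text
clock: 6.13
position: [0.5329, 0.2116, 0.1097]
ee_rot: [0.001, 0.969, 0.248, 0.001]
contact_force: [0.2, -0.5, -2.2]
width: 0.0126
```

```bash
python3 s.py 532.5 211.5 108 28
```

```text
TCP [532.9 211.6 109.7] yaw 28.73 tool shift [-0.4 -0.1  1.7] turn 0.73 t 6.13
M [ 0.036  0.    -0.084] F [ 0.2 -0.5 -2.2] q6 -0.243 w 12.6
```

Request:
carry_out(series=[[[0,0,0],-4],[[0,0,0],-3],[[0,0,0],-1],[[0,0,0],0]])

```text
clock: 6.47
position: [0.5329, 0.2116, 0.1097]
ee_rot: [0.001, 0.949, 0.316, 0.001]
contact_force: [-0.3, -0.8, -1.4]
width: 0.0133
```

```bash
python3 s.py 532.5 211.5 108 28
```

```text
TCP [532.9 211.6 109.7] yaw 36.88 tool shift [-0.4 -0.2  1.7] turn 8.88 t 6.47
M [ 0.069  0.107 -0.117] F [-0.3 -0.8 -1.4] q6 -0.386 w 13.3
```

Request:
carry_out(series=[[[0,0,0],-4],[[0,0,0],-3],[[0,0,0],-0.5],[[0,0,0],0]])

```text
clock: 6.8
position: [0.533, 0.2117, 0.1097]
ee_rot: [0.0, 0.926, 0.377, 0.001]
contact_force: [-0.7, 0.6, -1.2]
width: 0.0133
```

```bash
python3 s.py 532.5 211.5 108 28
```

```text
TCP [533.  211.7 109.7] yaw 44.27 tool shift [-0.5 -0.2  1.7] turn 16.27 t 6.8
M [-0.004  0.03  -0.286] F [-0.7  0.6 -1.2] q6 -0.516 w 13.3
```

Request:
carry_out(series=[[[0,0,0],-1.6],[[0,0,0],0],[[0,0,0],6.5],[[0,0,0],6.5],[[0,0,0],6.5],[[0,0,0],6.5],[[0,0,0],6.5],[[0,0,0],6.5],[[0,0,0],6.5],[[0,0,0],4]])

```text
clock: 7.63
position: [0.5327, 0.2115, 0.1097]
ee_rot: [0.0, 0.998, -0.059, 0.001]
contact_force: [-0.4, 0.0, -1.1]
width: 0.0129
```

Request:
carry_out(series=[[[0,0,0],0]])

```text
clock: 7.72
position: [0.5327, 0.2115, 0.1097]
ee_rot: [0.001, 0.998, -0.06, 0.001]
contact_force: [-0.0, -0.4, -1.4]
width: 0.0134
```

```bash
python3 s.py 532.5 211.5 108 -8.5
```

```text
TCP [532.7 211.5 109.7] yaw -6.88 tool shift [-0.2  0.   1.7] turn 1.62 t 7.72
M [0.063 0.024 0.178] F [-0.  -0.4 -1.4] q6 0.379 w 13.4
```

Request:
carry_out(series=[[[0,0,0],3],[[0,0,0],2],[[0,0,0],0.5],[[0,0,0],0]])

```text
clock: 8.05
position: [0.5326, 0.2115, 0.1097]
ee_rot: [0.001, 0.994, -0.107, 0.002]
contact_force: [0.7, 0.5, -1.1]
width: 0.0132
```

```bash
python3 s.py 532.5 211.5 108 -8.5
```

```text
TCP [532.6 211.5 109.7] yaw -12.25 tool shift [-0.1  0.   1.7] turn -3.75 t 8.05
M [0.078 0.079 0.181] F [ 0.7  0.5 -1.1] q6 0.474 w 13.2
```

Request:
carry_out(series=[[[0,0,0],3],[[0,0,0],2],[[0,0,0],0.5],[[0,0,0],0]])

```text
clock: 8.38
position: [0.5326, 0.2115, 0.1097]
ee_rot: [0.001, 0.988, -0.153, 0.002]
contact_force: [1.0, -1.0, -1.9]
width: 0.0127
```

```bash
python3 s.py 532.5 211.5 108 -8.5
```

```text
TCP [532.6 211.5 109.7] yaw -17.55 tool shift [-0.1  0.1  1.7] turn -9.05 t 8.38
M [0.127 0.008 0.332] F [ 1.  -1.  -1.9] q6 0.567 w 12.7
```

Request:
carry_out(series=[[[0,0,0],0.3],[[0,0,0],-6.5],[[0,0,0],-6.5],[[0,0,0],-6.5],[[0,0,0],-6.5],[[0,0,0],-6.5],[[0,0,0],-6.5],[[0,0,0],-4],[[0,0,0],-1],[[0,0,0],0]])

```text
clock: 9.22
position: [0.5329, 0.2116, 0.1097]
ee_rot: [0.001, 0.97, 0.243, 0.001]
contact_force: [-0.3, 0.2, -1.1]
width: 0.0131
```

```bash
python3 s.py 532.5 211.5 108 28
```

```text
TCP [532.9 211.6 109.7] yaw 28.14 tool shift [-0.4 -0.1  1.7] turn 0.14 t 9.22
M [ 0.022  0.086 -0.215] F [-0.3  0.2 -1.1] q6 -0.233 w 13.1
```

Request:
carry_out(series=[[[0,0,0],-3],[[0,0,0],-1.5],[[0,0,0],0]])

```text
clock: 9.47
position: [0.5329, 0.2116, 0.1097]
ee_rot: [0.0, 0.96, 0.279, 0.001]
contact_force: [0.0, 0.4, -1.8]
width: 0.0132
```

```bash
python3 s.py 532.5 211.5 108 28
```

```text
TCP [532.9 211.6 109.7] yaw 32.42 tool shift [-0.4 -0.1  1.7] turn 4.42 t 9.47
M [-0.03   0.049 -0.37 ] F [ 0.   0.4 -1.8] q6 -0.309 w 13.2
```

Request:
carry_out(series=[[[0,0,0],6],[[0,0,0],6],[[0,0,0],6],[[0,0,0],6],[[0,0,0],6],[[0,0,0],4],[[0,0,0],2.5],[[0,0,0],0]])

```text
clock: 10.13
position: [0.5327, 0.2115, 0.1097]
ee_rot: [0.0, 0.998, -0.057, 0.001]
contact_force: [-0.8, 0.4, -1.7]
width: 0.0126
```

```bash
python3 s.py 532.5 211.5 108 -8.5
```

```text
TCP [532.7 211.5 109.7] yaw -6.57 tool shift [-0.2  0.   1.7] turn 1.93 t 10.13
M [0.057 0.02  0.037] F [-0.8  0.4 -1.7] q6 0.373 w 12.6
```

Request:
carry_out(series=[[[0,0,0],4],[[0,0,0],3],[[0,0,0],1],[[0,0,0],0]])

```text
clock: 10.47
position: [0.5326, 0.2115, 0.1097]
ee_rot: [0.0, 0.992, -0.128, 0.001]
contact_force: [-0.3, 0.7, -1.4]
width: 0.0128
```

```bash
python3 s.py 532.5 211.5 108 -8.5
```

```text
TCP [532.6 211.5 109.7] yaw -14.73 tool shift [-0.1  0.1  1.7] turn -6.23 t 10.47
M [0.034 0.026 0.126] F [-0.3  0.7 -1.4] q6 0.516 w 12.8
```

Request:
carry_out(series=[[[0,0,0],4],[[0,0,0],2.5],[[0,0,0],0.5],[[0,0,0],0]])

```text
clock: 10.8
position: [0.5326, 0.2115, 0.1097]
ee_rot: [0.001, 0.982, -0.188, 0.001]
contact_force: [0.3, -0.1, -0.5]
width: 0.0129
```

```bash
python3 s.py 532.5 211.5 108 -8.5
```

```text
TCP [532.6 211.5 109.7] yaw -21.62 tool shift [-0.1  0.   1.7] turn -13.12 t 10.8
M [0.098 0.061 0.201] F [ 0.3 -0.1 -0.5] q6 0.637 w 12.9
```

Request:
carry_out(series=[[[0,0,0],3],[[0,0,0],1.5],[[0,0,0],0.5],[[0,0,0],0]])

```text
clock: 11.13
position: [0.5325, 0.2116, 0.1097]
ee_rot: [0.001, 0.974, -0.228, 0.002]
contact_force: [0.4, 0.5, -2.1]
width: 0.0128
```

```bash
python3 s.py 532.5 211.5 108 -8.5
```

```text
TCP [532.5 211.6 109.7] yaw -26.37 tool shift [0.  0.1 1.7] turn -17.87 t 11.13
M [0.045 0.048 0.366] F [ 0.4  0.5 -2.1] q6 0.72 w 12.8
```

Request:
carry_out(series=[[[0,0,0],-6.5],[[0,0,0],-6.5],[[0,0,0],-6.5],[[0,0,0],-6.5],[[0,0,0],-6.5],[[0,0,0],-6.5],[[0,0,0],-6.5],[[0,0,0],-4],[[0,0,0],-2],[[0,0,0],0]])

```text
clock: 11.97
position: [0.5329, 0.2116, 0.1097]
ee_rot: [0.0, 0.97, 0.242, 0.001]
contact_force: [-0.4, -0.2, -0.4]
width: 0.0131
```

```bash
python3 s.py 532.5 211.5 108 28
```

```text
TCP [532.9 211.6 109.7] yaw 28.02 tool shift [-0.4 -0.1  1.7] turn 0.02 t 11.97
M [ 0.066  0.016 -0.007] F [-0.4 -0.2 -0.4] q6 -0.231 w 13.1
```

Request:
carry_out(series=[[[0,0,0],-4],[[0,0,0],-4],[[0,0,0],0]])

```text
clock: 12.22
position: [0.5329, 0.2117, 0.1097]
ee_rot: [0.0, 0.951, 0.311, 0.001]
contact_force: [0.1, -0.8, -1.7]
width: 0.0131
```

```bash
python3 s.py 532.5 211.5 108 28
```

```text
TCP [532.9 211.7 109.7] yaw 36.2 tool shift [-0.4 -0.1  1.7] turn 8.2 t 12.22
M [ 0.007  0.109 -0.017] F [ 0.1 -0.8 -1.7] q6 -0.375 w 13.1
```

Request:
carry_out(series=[[[0,0,0],-5],[[0,0,0],-4.5],[[0,0,0],0]])

```text
clock: 12.47
position: [0.533, 0.2117, 0.1097]
ee_rot: [0.0, 0.922, 0.388, 0.001]
contact_force: [-0.4, -0.3, -2.1]
width: 0.0138
```

```bash
python3 s.py 532.5 211.5 108 28
```

```text
TCP [533.  211.7 109.7] yaw 45.68 tool shift [-0.5 -0.2  1.7] turn 17.68 t 12.47
M [ 0.068  0.047 -0.006] F [-0.4 -0.3 -2.1] q6 -0.541 w 13.8
```

Request:
carry_out(series=[[[0,0,0],-6],[[0,0,0],-6],[[0,0,0],-6],[[0,0,0],-6],[[0,0,0],-6],[[0,0,0],-6],[[0,0,0],-4],[[0,0,0],-2],[[0,0,0],0]])

```text
clock: 13.22
position: [0.5331, 0.2119, 0.1097]
ee_rot: [0.0, 0.721, 0.693, 0.002]
contact_force: [0.3, 0.5, -1.8]
width: 0.013
```

```bash
python3 s.py 532.5 211.5 108 95.8
```

```text
TCP [533.1 211.9 109.7] yaw 87.73 tool shift [-0.5 -0.5  1.7] turn -8.07 t 13.22
M [-0.016  0.074 -0.051] F [ 0.3  0.5 -1.8] q6 -1.276 w 13.0
```

Request:
carry_out(series=[[[0,0,0],-5],[[0,0,0],-4],[[0,0,0],-3],[[0,0,0],0]])

```text
clock: 13.55
position: [0.533, 0.212, 0.1097]
ee_rot: [0.0, 0.647, 0.762, 0.002]
contact_force: [0.3, 0.0, -1.6]
width: 0.0129
```

```bash
python3 s.py 532.5 211.5 108 95.8
```

```text
TCP [533.  212.  109.7] yaw 99.36 tool shift [-0.4 -0.6  1.7] turn 3.56 t 13.55
M [ 0.008  0.122 -0.058] F [ 0.3  0.  -1.6] q6 -1.479 w 12.9
```

Request:
carry_out(series=[[[0,0,0],-2.5],[[0,0,0],-2],[[0,0,0],0]])

```text
clock: 13.8
position: [0.533, 0.2121, 0.1097]
ee_rot: [-0.0, 0.621, 0.784, 0.002]
contact_force: [-0.3, -0.6, -1.4]
width: 0.0134
```

```bash
python3 s.py 532.5 211.5 108 98
```

```text
TCP [533.  212.1 109.7] yaw 103.26 tool shift [-0.4 -0.6  1.7] turn 5.26 t 13.8
M [-0.001  0.092 -0.173] F [-0.3 -0.6 -1.4] q6 -1.547 w 13.4
```

Request:
carry_out(series=[[[0,0,0],3],[[0,0,0],2.5],[[0,0,0],0]])

```text
clock: 14.05
position: [0.533, 0.212, 0.1097]
ee_rot: [-0.0, 0.664, 0.748, 0.002]
contact_force: [0.3, 0.4, -1.1]
width: 0.0133
```

```bash
python3 s.py 532.5 211.5 108 98
```

```text
TCP [533.  212.  109.7] yaw 96.86 tool shift [-0.5 -0.6  1.7] turn -1.14 t 14.05
M [-0.013  0.029  0.025] F [ 0.3  0.4 -1.1] q6 -1.436 w 13.3
```

Request:
carry_out(series=[[[0,0,0],0],[[0,0,0],0],[[0,0,0],0],[[0,0,-15],0],[[0,0,-30],0],[[0,0,-30],0],[[0,0,0],0]], fingers=45)

```text
clock: 14.63
position: [0.5323, 0.2115, 0.1864]
ee_rot: [-0.001, 0.665, 0.747, 0.0]
contact_force: [0.6, 0.3, 0.1]
width: 0.0451
```

```bash
python3 s.py 546.5 127.7 175 99.7
```

```text
TCP [532.3 211.5 186.4] yaw 96.71 tool shift [-84.8   4.3  11.2] turn -2.99 t 14.63
M [ 0.029 -0.063 -0.034] F [0.6 0.3 0.1] q6 -1.433 w 45.1
```

Request:
carry_out(series=[[[-30,1.5,0],-3],[[-28,1.5,0],0],[[-24,1.5,0],0],[[0,0,0],0]])

```text
clock: 14.97
position: [0.5515, 0.1307, 0.1892]
ee_rot: [0.002, 0.642, 0.767, 0.003]
contact_force: [0.6, 0.7, -0.5]
width: 0.0451
```

```bash
python3 - <<'E'
from h import *
rel(546.5,127.7,110,99.7)
f,K,Rc,c=img("wrist"); t=img("top")
print("handle proj",proj([.5465,.1277,.127],K,Rc,c))
u=np.zeros((480,900,3),np.uint8); u[:,:640]=f; u[:330,640:900]=cv2.resize(t[0][170:280,225:355],(260,330)) if 0 else 0
b=cv2.resize(t[0][165:285,220:350],(260,240)); u[:240,640:]=b
cv2.imwrite("pics/w3.png",cv2.resize(cv2.convertScaleAbs(u,alpha=1.5),(800,427)))
g=t[0].max(2).astype(int)
E
```

```text
TCP [551.5 130.7 189.2] yaw 100.14 tool shift [-2.2 -6.1 79.1] turn 0.44 t 14.97
handle proj [316.61545939 253.15123831]
```

View pics/w3.png

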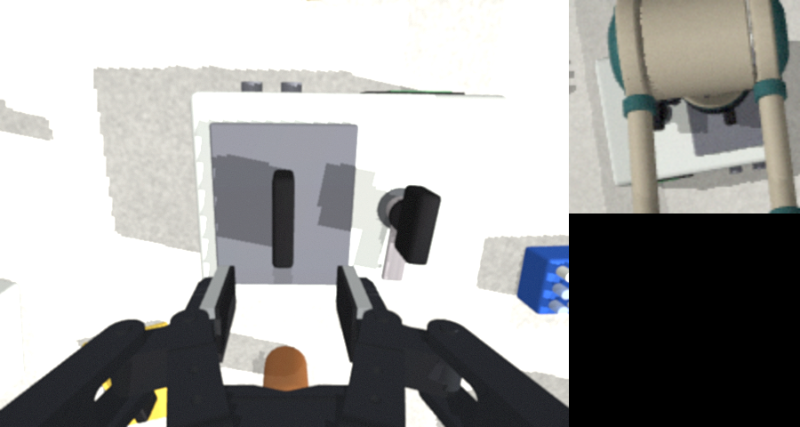

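The latch arm now points along the heater's +x, clear of the cover. The handle is centred at about (318,246) in wrist pixels, close to its projection. I'll measure it precisely.

```bash
python3 - <<'E'
from h import *
f,K,Rc,c=img("wrist"); print(c)
m=np.zeros((480,640),np.uint8); m[170:312,290:350]=(f[170:312,290:350].max(2)<35)
q=max(cv2.findContours(m,0,1)[0],key=cv2.contourArea).reshape(-1,2); print(q.min(0),q.max(0))
P=np.array([ray(p,K,Rc,c,.127)[:2] for p in q])*1000
print(cv2.minAreaRect(P.astype(np.float32)))
E
```

```text
[0.47586742 0.12026412 0.3315633 ]
[300 193] [323 301]
((543.4703369140625, 127.81925964355469), (62.44786071777344, 12.373528480529785), 9.982611656188965)
```

Request:
carry_out(series=[[[-1.7,-6.9,10],0.4],[[0,0,20],0],[[0,0,15],0],[[0,0,5],0],[[0,0,0],0]])

```text
clock: 15.53
position: [0.543, 0.1372, 0.1375]
ee_rot: [-0.0, 0.642, 0.766, 0.006]
contact_force: [-0.1, 0.3, -0.3]
width: 0.045
```

```bash
python3 s.py 545 127.8 101 99.8
```

```text
TCP [543.  137.2 137.5] yaw 100.06 tool shift [-9.9 -0.  36.4] turn 0.26 t 15.53
M [-0.006 -0.039 -0.026] F [-0.1  0.3 -0.3] q6 -1.633 w 45.0
```

Request:
carry_out(series=[[[-9.9,0,0],0.3],[[0,0,0],0],[[0,0,0],0]])

```text
clock: 15.78
position: [0.5451, 0.1285, 0.1382]
ee_rot: [-0.0, 0.644, 0.765, 0.006]
contact_force: [-0.0, -0.4, 0.6]
width: 0.0454
```

```bash
python3 s.py 545 127.8 101 99.8; python3 -c "
from h import *
print(tool()[0].round(4))"
```

```text
TCP [545.1 128.5 138.2] yaw 99.89 tool shift [-0.9 -0.6 37.2] turn 0.09 t 15.78
M [0.053 0.015 0.018] F [-0.  -0.4  0.6] q6 -1.646 w 45.4
[[-0.1718  0.9851  0.0075]
 [ 0.9851  0.1717  0.0098]
 [ 0.0084  0.0091 -0.9999]]
```

Position corrected. Now the descent, in two small parts.

Request:
carry_out(series=[[[-0.7,0,12],0],[[0,0,12],0],[[0,0,5],0],[[0,0,0],0]])

```text
clock: 16.12
position: [0.549, 0.1279, 0.1124]
ee_rot: [0.003, 0.644, 0.765, 0.009]
contact_force: [-0.4, 0.0, 0.6]
width: 0.045
```

```bash
python3 s.py 545 127.8 101 99.8
```

```text
TCP [549.  127.9 112.4] yaw 99.82 tool shift [ 0.5 -4.1 11.3] turn 0.02 t 16.12
M [ 0.019 -0.039  0.014] F [-0.4  0.   0.6] q6 -1.648 w 45.0
```

Request:
carry_out(series=[[[0.3,-4,4],0],[[0,0,4],0],[[0,0,2],0],[[0,0,0],0]])

```text
clock: 16.45
position: [0.546, 0.1276, 0.1035]
ee_rot: [0.004, 0.644, 0.765, 0.011]
contact_force: [-0.4, 0.1, -0.5]
width: 0.0451
```

```bash
python3 s.py 545 127.8 101 99.8
```

```text
TCP [546.  127.6 103.5] yaw 99.81 tool shift [ 0.3 -1.   2.5] turn 0.01 t 16.45
M [0.02  0.074 0.022] F [-0.4  0.1 -0.5] q6 -1.648 w 45.1
```

Request:
carry_out(series=[[[0.2,-0.5,3],0],[[0,0,0],0],[[0,0,0],0],[[0,0,0],0],[[0,0,0],0],[[0,0,0],0]], fingers=0, squeeze=60)

```text
clock: 16.95
position: [0.546, 0.1279, 0.1012]
ee_rot: [0.004, 0.644, 0.765, 0.011]
contact_force: [0.2, -0.2, 0.1]
width: 0.0129
```

```bash
python3 s.py 545 127.8 101 99.8
```

```text
TCP [546.  127.9 101.2] yaw 99.81 tool shift [ 0.  -1.   0.2] turn 0.01 t 16.95
M [-0.041  0.064 -0.043] F [ 0.2 -0.2  0.1] q6 -1.648 w 12.9
```

Request:
carry_out(series=[[[0,0,-4],0],[[0,0,-8],0],[[0,0,-10],0],[[0,0,-12],0],[[0,0,-12],0],[[0,0,-10],0],[[0,0,-6],0],[[0,0,-2],0],[[0,0,0],0]])

```text
clock: 17.7
position: [0.5441, 0.1271, 0.1721]
ee_rot: [0.004, 0.644, 0.765, 0.011]
contact_force: [0.7, -0.4, -1.5]
width: 0.0128
```

```bash
python3 s.py 492 -227 165 82.6; python3 -c "
from h import *
print(tool()[0].round(4))"
```

```text
TCP [544.1 127.1 172.1] yaw 99.82 tool shift [-340.1 -111.8    1.9] turn 17.22 t 17.7
M [-0.068  0.014 -0.005] F [ 0.7 -0.4 -1.5] q6 -1.647 w 12.8
[[-0.1705  0.9851  0.021 ]
 [ 0.9853  0.1703  0.0115]
 [ 0.0078  0.0227 -0.9997]]
```

Request:
carry_out(series=[[[-8,-2.6,0],0],[[-16,-5.2,0],0],[[-19,-6.2,0],0],[[-19,-6.2,0],0],[[-19,-6.2,0],0],[[-19,-6.2,0],0],[[-19,-6.2,0],0],[[-19,-6.2,0],0],[[-19,-6.2,0],0],[[-19,-6.2,0],0]])

```text
clock: 18.53
position: [0.5114, -0.0641, 0.1638]
ee_rot: [-0.0, 0.641, 0.767, 0.008]
contact_force: [0.5, 0.3, -2.3]
width: 0.013
```

```bash
python3 s.py 492 -227 165 82.6; python3 -c "
from h import *
print(tool()[0].round(4))"
```

```text
TCP [511.4 -64.1 163.8] yaw 100.26 tool shift [-156.8  -48.    -3.4] turn 17.66 t 18.53
M [ 0.002 -0.04  -0.003] F [ 0.5  0.3 -2.3] q6 -2.026 w 13.0
[[-0.178   0.984   0.0094]
 [ 0.984   0.1779  0.0121]
 [ 0.0102  0.0114 -0.9999]]
```

Request:
carry_out(series=[[[-19,-5.7,0],0],[[-19,-5.7,0],0],[[-19,-5.7,0],0],[[-19,-5.7,0],0],[[-19,-5.7,0],0],[[-19,-5.7,0],0],[[-16,-5,0],0],[[-10,-3,0],0],[[-4,-1,0],0],[[0,0,0],0]])

```text
clock: 19.37
position: [0.484, -0.2278, 0.1548]
ee_rot: [-0.007, 0.643, 0.765, 0.004]
contact_force: [-0.6, -0.6, -2.4]
width: 0.0129
```

Request:
carry_out(series=[[[0,0,0],3.5],[[0,0,0],4.5],[[0,0,0],4.5],[[0,0,0],3],[[0,0,0],1.5],[[0,0,0],0]])

```text
clock: 19.87
position: [0.4827, -0.2221, 0.1533]
ee_rot: [-0.011, 0.754, 0.657, 0.003]
contact_force: [-0.1, -0.2, -1.6]
width: 0.013
```

```bash
python3 s.py 492 -227 105 82.6; python3 -c "
from h import *
print(tool()[0].round(4))
f=img('side')[0]; cv2.imwrite('pics/s2.png',f)"
```

```text
TCP [ 482.7 -222.1  153.3] yaw 82.18 tool shift [-4.5 10.4 48.1] turn -0.42 t 19.87
M [-0.058  0.032  0.022] F [-0.1 -0.2 -1.6] q6 -2.011 w 13.0
[[ 0.1361  0.9907 -0.0089]
 [ 0.9905 -0.1358  0.0205]
 [ 0.0191 -0.0116 -0.9998]]
```

View pics/s2.png

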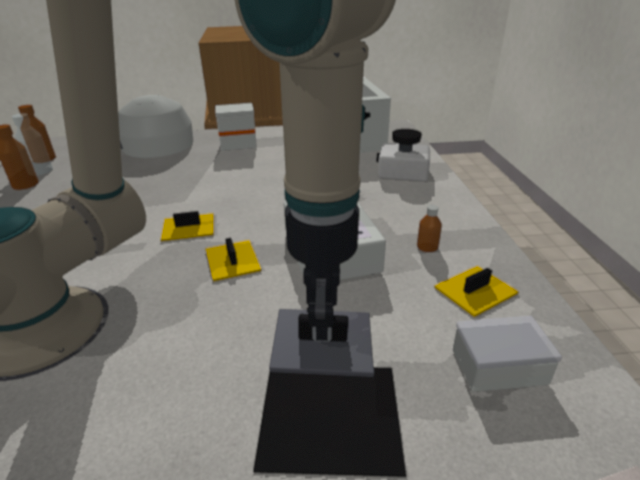

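Request:
carry_out(series=[[[-4.5,5,3],-0.4],[[0,5.4,6],0],[[0,0,10],0],[[0,0,10],0],[[0,0,10],0],[[0,0,10],0],[[0,0,10],0],[[0,0,6],0],[[0,0,2],0],[[0,0,0],0]])

```text
clock: 20.75
position: [0.4932, -0.2246, 0.0768]
ee_rot: [-0.013, 0.749, 0.663, 0.003]
contact_force: [-0.3, -1.6, -2.0]
width: 0.0127
```

```bash
python3 s.py 492 -227 30 82.6; python3 -c "
from h import *
print(tool()[0].round(4))"
```

```text
TCP [ 493.2 -224.6   76.8] yaw 83.02 tool shift [-3.6 -0.2 46.7] turn 0.42 t 20.75
M [-0.035  0.009  0.065] F [-0.3 -1.6 -2. ] q6 -2.023 w 12.7
[[ 0.1214  0.9925 -0.0121]
 [ 0.9924 -0.1211  0.0238]
 [ 0.0222 -0.0149 -0.9996]]
```

Request:
carry_out(series=[[[-2,0,5],0.4],[[-1,0,8],0],[[0,0,8],0],[[0,0,8],0],[[0,0,6],0],[[0,0,4],0],[[0,0,2],0],[[0,0,0],0]])

```text
clock: 21.42
position: [0.4931, -0.2274, 0.032]
ee_rot: [-0.012, 0.751, 0.66, 0.004]
contact_force: [-0.3, 0.4, -1.5]
width: 0.0126
```

```bash
python3 s.py 492 -227 24 82.6
```

```text
TCP [ 493.1 -227.4   32. ] yaw 82.58 tool shift [ 0.1 -1.   8. ] turn -0.02 t 21.42
M [ 0.038  0.001 -0.031] F [-0.3  0.4 -1.5] q6 -2.022 w 12.6
```

Request:
carry_out(series=[[[0,-1,2],0],[[0,0,3],0],[[0,0,2],0],[[0,0,1],0],[[0,0,0],0]])

```text
clock: 21.83
position: [0.4926, -0.2274, 0.0239]
ee_rot: [-0.011, 0.751, 0.66, 0.004]
contact_force: [-0.6, -0.4, -1.6]
width: 0.0129
```

```bash
python3 s.py 492 -227 21 82.6
```

```text
TCP [ 492.6 -227.4   23.9] yaw 82.59 tool shift [ 0.3 -0.6  2.9] turn -0.01 t 21.83
M [-0.064  0.04  -0.027] F [-0.6 -0.4 -1.6] q6 -2.023 w 12.9
```

Request:
carry_out(series=[[[0,0,1],0],[[0,0,1],0],[[0,0,0],0]])

```text
clock: 22.08
position: [0.4928, -0.2275, 0.0226]
ee_rot: [-0.011, 0.751, 0.66, 0.004]
contact_force: [-0.9, -0.4, 0.7]
width: 0.013
```

```bash
python3 s.py 492 -227 20 82.6
```

```text
TCP [ 492.8 -227.5   22.6] yaw 82.6 tool shift [ 0.3 -0.8  2.6] turn -0.0 t 22.08
M [-0.057  0.066 -0.022] F [-0.9 -0.4  0.7] q6 -2.023 w 13.0
```

Request:
carry_out(series=[[[0,0,0.8],0],[[0,0,0.8],0],[[0,0,0],0]])

```text
clock: 22.33
position: [0.4928, -0.2275, 0.0225]
ee_rot: [-0.01, 0.751, 0.66, 0.004]
contact_force: [-0.5, 0.3, 0.2]
width: 0.0129
```

```bash
python3 s.py 492 -227 20 82.6
```

```text
TCP [ 492.8 -227.5   22.5] yaw 82.6 tool shift [ 0.3 -0.8  2.5] turn 0.0 t 22.33
M [-0.078  0.087  0.004] F [-0.5  0.3  0.2] q6 -2.023 w 12.9
```

Request:
carry_out(series=[[[0,0,2],0],[[0,0,2],0]])

```text
clock: 22.5
position: [0.4923, -0.2271, 0.0204]
ee_rot: [-0.01, 0.751, 0.66, 0.004]
contact_force: [-6.4, 2.5, 12.3]
width: 0.0126
```

```bash
python3 s.py 492 -227 20 82.6
```

```text
TCP [ 492.3 -227.1   20.4] yaw 82.61 tool shift [ 0.1 -0.3  0.4] turn 0.01 t 22.5
M [-0.224  0.442 -0.241] F [-6.4  2.5 12.3] q6 -2.023 w 12.6
```

Request:
carry_out(series=[[[0,0,0],0],[[0,0,0],0]])

```text
clock: 22.67
position: [0.4925, -0.2276, 0.0212]
ee_rot: [-0.009, 0.751, 0.66, 0.004]
contact_force: [0.6, 0.5, -1.6]
width: 0.013
```

Request:
carry_out(series=[[[0,0,0],0],[[0,0,0],0],[[0,0,0],0],[[0,0,0],0]], fingers=45, squeeze=20)

```text
clock: 23.0
position: [0.4934, -0.228, 0.0206]
ee_rot: [-0.008, 0.751, 0.66, 0.004]
contact_force: [-0.2, -0.6, 0.4]
width: 0.0449
```

```bash
python3 s.py 492 -227 20 82.6
```

```text
TCP [ 493.4 -228.    20.6] yaw 82.61 tool shift [ 0.8 -1.5  0.6] turn 0.01 t 23.0
M [0.014 0.01  0.018] F [-0.2 -0.6  0.4] q6 -2.023 w 44.9
```

Request:
carry_out(series=[[[0,0,-6],0],[[0,0,-12],0],[[0,0,-20],0],[[0,0,-25],0],[[0,0,-25],0],[[0,0,-25],0],[[0,0,-25],0],[[0,0,-15],0],[[0,0,0],0]])

```text
clock: 23.75
position: [0.4935, -0.2303, 0.1807]
ee_rot: [-0.011, 0.751, 0.66, 0.004]
contact_force: [-0.2, 0.1, -0.0]
width: 0.0449
```

Request:
carry_out(series=[[[15,-20,0],0],[[25,-20,0],0],[[25,-20,0],0],[[25,-20,0],0],[[25,-20,0],0],[[25,-10,0],0],[[15,0,0],0],[[0,0,0],0]])

```text
clock: 24.42
position: [0.3977, -0.0573, 0.1795]
ee_rot: [-0.012, 0.753, 0.658, 0.003]
contact_force: [0.2, -0.6, 0.2]
width: 0.045
```

```bash
sed -i 's/^rect(roi(298.*$//;s/^rect(roi(255.*$//;s/^rect(roi(275.*$//;s/^rect(roi(225.*$//;/^print/d;/crop1/d' m.py
cat >> m.py <<'E'
rect(roi(400,530,190,310)&(mx>=48),.012,"cover plate")
rect(roi(445,485,225,270)&(mx<40),.046,"handle")
k=f[60:300,80:530]; cv2.imwrite("pics/t3.png",cv2.resize(cv2.convertScaleAbs(k,alpha=1.4),None,fx=1.75,fy=1.75))
E
python3 m.py; python3 s.py
```

```text
mat px [466.7 244.2] xy 492.9 -224.6 size [173.6 187.6] ang 82.6
cover plate px [464.9 250.3] xy 487.5 -227.1 size [297.3 274.7] ang 89.5
handle px [466.5 245.8] xy 493.9 -222.9 size [20.1 60.1] ang 82.7
TCP [397.5 -58.3 179.4] yaw 82.33 tool shift [283.9  98.7  76.4] turn 72.63 t 24.47
M [0.007 0.005 0.002] F [-0.4 -0.5  0.2] q6 -1.777 w 45.2
```

View pics/t3.png

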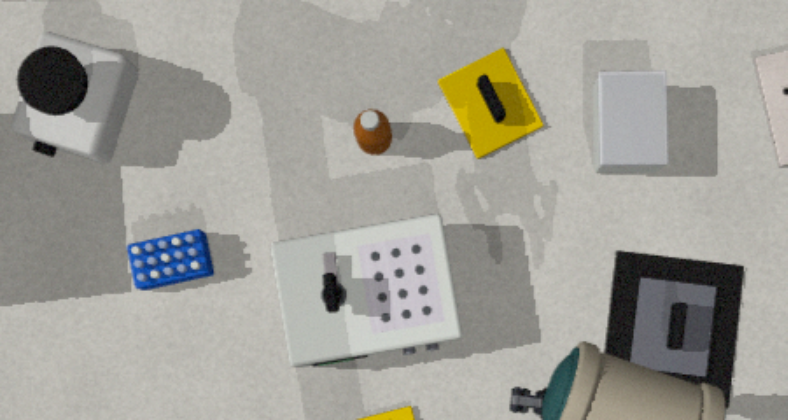

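The top view shows the cover flat, handle up, in the middle of the mat. The plate centre is at about px (465,246) and the mat centre at (464,248), so it is within about 3 mm. The latch arm, near (268,207), is swung clear, and the bottle, rack and tip box look undisturbed.

```bash
python3 -c "
from h import *
print(manip.sign_off())"
```

```text
the job is handed in; nothing more can be done
None
```

The job is done and handed in at about 24.5 s of the 72 s allowed; the sign-off reports no verdict.

- **Latch:** I rocked the knob through 6 alternating arcs, each to a firm jam at about 0.32–0.37 N m measured (limit 0.42). It then broke free, with near-zero torque. I turned it anticlockwise to its end stop, felt at about 1.5 rad, unwound the shank and let go.
- **Cover:** I lifted the grey cover by its handle and laid it on the mat. One edge touched first because the tool had tilted 1–2°. I pressed it flat with about 12 N, then opened the fingers.
- **Last checks:** The top view shows the plate lying flat, handle up, centred on the mat to about 3 mm. The latch arm is clear, and the bottle, tip box and tube rack look unmoved by eye. The gripper is clear of everything, with contact force about 0.
- **Checks that failed or disagreed:** The final automatic plate measurement was spoiled by bench pixels, so I judged the plate's centring from the picture. The handle mask came out 20 mm wide instead of 14, from shadow; its centre was about 4 mm off the first mat estimate.

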